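# Feed a power module into a guarded test fixture with a push stick

### The job

Load the power module into the test fixture: set it down on the loading deck, contact end towards the guide channel, and let go of it; then, with the insulating push stick in the gripper, feed it gently along the channel under the guard until it is fully home, so that the spring catch has dropped into its groove and holds it against the sprung contacts. Keep the fingers off the module once it is in the channel, and finish by drawing the stick out and laying it flat on the bench.

Things in the scene. Friction and masses are not known exactly. Their poses are not given: they have to be found in the camera images.
- test_fixture: Fixed test fixture: aluminium plate 282 x 112 x 12 mm lying on the bench. Origin: bench level, at the mouth of its guide channel, on the centre line; +x is the feed direction into the channel, y across, z up. Deck and channel floor are the plate's top, z = 12. From x = 0 to 130 two black rails (12 mm thick, top at z = 26) leave a channel 33 mm wide (the module is 30 wide).
- deck_middle (a point): Middle of the open loading deck (blue pad), on the plate's top 75 mm before the channel mouth; the deck runs from x = -116 to -40 of the fixture and nothing stands on it. From x = -38 to 0 two black lead-ins (8 mm thick, top at z = 26) narrow from 65 to 33 mm between them and steer in a module laid within 10 mm of the centre line.
- guard_edge (a point): Middle of the lower front edge of the clear guard (yellow edge), at x = 2, z = 40 of the fixture. The guard covers the channel from x = 2 to 48, top at z = 44. Behind it is the grey contact head, up to z = 62: a steel spring catch (red tab) over the channel and a white sprung contact block facing the mouth.
- home_mean (a point): Mean place of the module's origin when home: x = 80 of the fixture, on the channel floor. The contact head is clamped in slots at a depth that differs by up to 10 mm either way and is not measured, so the true home is at x = 70 to 90. Let go before the catch has dropped, the module is pushed back 25 mm from home; once caught it stays.
- feed_start (a point): Middle of the channel mouth, on the floor. Feel of the push: sliding takes under 3 N; over the last 25 mm before home the contacts resist with 3 N growing to 6 N, catch and friction add 1 to 4 N (least with the stick carried 5 mm clear of the deck); at home the catch drops in; 2.5 mm farther is a solid stop: past 12 N the force climbs steeply. Let go there, the module returns 2.5 mm, caught.
- power_module: Power module, 60 long (x) x 30 wide (y) x 24 high (z) mm, 0.1 kg: black housing, blue flashes on its sides, ribbed aluminium top. Origin: centre of its underside, z up. The +x end has two rows of brass contact pads and goes in first. A groove for the catch crosses the top from x = -1 to +13, 5.5 mm deep. Its potting cracks if pushed with more than 22 N.
- push_stick: Insulating push stick lying on the bench: straight bar 240 long (x) x 16 wide (y) x 14 high (z) mm, 50 g, straw-coloured, black rubber pad on the +x end, orange sleeve on the handle half. Origin: centre of its underside at mid-length, the balance point. Either end can push; held at mid-length it reaches far enough. It does not slip below 22 N in a grip of 60 N.
- stick_tip (a point): Centre of the stick's rubber +x end face, 120 mm from its middle, 7 mm above its underside.
- stick_butt (a point): Centre of the stick's -x (handle) end face, 120 mm from its middle, 7 mm above its underside.
- loupe: Bystander: black eye loupe, 39 mm across, 34 mm high; origin under its centre.
- screw_tray: Bystander: round steel tray of screws, 100 mm across, 20 mm high; origin under its centre.
- side_cutters: Bystander: red-handled side cutters, 55 x 111 x 10 mm; origin under the centre.
- tape_roll: Bystander: roll of cream tape lying flat, 58 mm across, 18 mm high; origin under its centre.
- flux_tin: Bystander: round ochre tin, 49 mm across, 21 mm high; origin under its centre.
Not all that is in view belongs to the job. Leave any brown or red look-alike of the power_module alone.

How it is judged:
By the outcome, as a careful person would: the job done as asked, in the order asked, and still so for the second after the job is handed in, with the robot touching nothing.
It also fails if it takes over 70 s, if anything falls off the work surface, if the arm or the gripper's body presses on something with over 40 N, if the wrist force passes 120 N, or if a joint passes its speed limit or range.

### The arm

A 6-joint arm with a two-finger parallel gripper is mounted at the origin on a cart in front of the work surface, level with it; the furniture and walls round the work are solid. World frame = base frame: x ahead of the robot, y to its left, z up, the work surface at z = 0. Lengths are in m, angles in rad, forces in N, time in s.
With the tool pointing down it reaches from about 0.35 to 0.725 m from the base axis. Payload 4.3 kg.
Tool frame: the origin (TCP) lies at the very end of the fingers, on their centre line; the grasp point (between the pads) lies 19 mm behind it; z points along the fingers, y is the line along which they close (so a half turn about z gives the same grasp; the last joint's range is limited). The gripper opens to 85 mm and grips with 20 to 120 N. Pads are 22 mm wide; open, the fingers measure 114 mm over their backs; the gripper's body (76 mm by 85 mm) begins 54 mm behind the grasp point. The pads swing forward as they close: fully open they stand 13 mm farther back than shut.
Start: joints at [-1.291, 0.377, 0.081, 1.274, 0, 1.46], TCP at [0.219, -0.532, 0.21] pointing down, gripper open.
Joint ranges: [-2.72, 2.72], [-0.84, 1.66], [-1.02, 1.22], [-1.77, 2.12], [-1.37, 1.28], [-3.14, 3.14]. Speed limits (rad/s): [2.57, 2.57, 3.14, 3.14, 3.14, 3.14].

### API

Orientations are given as a unit quaternion [w, x, y, z].
In Python, from bench import sense, get_image, get_calibration, hand_in gives the robot as it stands.
- The arm moves only by the shell command python3 -m inch 'ROWS' [FORCE]. ROWS is JSON, a list of rows, each an object with "angular": the turn, a rotation vector about the tool's x, y, z in degrees, a list of three; "translation": the shift along the tool's x, y, z in m, a list of three; "fingers": the finger opening in m, from 0 to 0.0854. A call has exactly 5 rows; each row shifts and turns the commanded pose from where the row before left it, along the tool's axes as they then stand; what a row does not reach is not made up. A row lasts 1/8 s, in which the tool goes at most 62.5 mm and 10.7 degrees, less where a joint would pass 70% of its speed; a pose out of reach is approached as far as the arm can. A call is refused whole if a number of a shift passes 0.0625 or a number of a turn 10.7, either way. A call with a gripper value outside its range is refused whole. The fingers move at their own pace and stop on an object; FORCE is the grip in N (left out, the last holds). Time passes only in rows, so rows that do not move let the fingers close, or fill a call up. It gives the time, the measured TCP pose, the force, the opening and the grip force at its end, in the units of the state.
- sense(): the state, without advancing time (a new reading comes with each control period).
- get_image(name): name is "scene" or "side" or "wrist"; returns the picture (384x512x3 uint8, blue, green, red); there is no depth.
- get_calibration(name): a dict with "mtx" (3x3 intrinsics, pixels), "k1" (the pictures are not rectified: a ray, as slopes to the right and down, at radius r is drawn at 1 + k1 r^2 times it, then the intrinsics apply), "T" (4x4, takes a point from camera to world coordinates); the wrist camera has in their place "mount" (4x4, takes a point from camera to tool coordinates, whose origin is the TCP and whose axes are the flange's). Camera axes: x right, y down, z forward; pixel columns grow to the right and rows downward; lengths in m; the calibration is good to about 2 mm. A picture is of the moment at which its call begins: read the wrist's pose just before it. get_calibration takes no time and is no camera call.
- hand_in(): hands the job in; it is judged then, once.
The state is a dict: "time": time; "qpos": joint angles; "joint_velocities": joint speeds; "joint_torque": joint torques, N m; "position": TCP position; "eef_rot": TCP orientation; "force": force on the tool from outside, world axes, zero at the start; "moment": the same for the moment, N m; "finger_gap": finger opening in m; "gripper_force": force on a finger pad.
Only numpy, scipy, OpenCV 4.12 (cv2) and the standard library are available. Lean on these libraries where they do the work, as an engineer would, in place of code of your own. Each camera call takes 0.05 s, during which the arm holds its last target. There are 200 camera calls.

## Working session

There is one attempt and no reset: what is moved stays moved. The work goes in short steps, Python scripts to look and compute and a shell command to move; the robot and the scene stay as the last step left them, time stands still between calls to the robot, and variables do not carry over. Pictures are saved under pics/ and viewed, at most 10 in all, crops included, and the job is handed in when it is done.

```bash
ls; mkdir -p pics
cat > h.py <<'E'
import numpy as np, cv2
from bench import sense,get_image,get_calibration,hand_in
from scipy.spatial.transform import Rotation as R
def RM(q): return R.from_quat([q[1],q[2],q[3],q[0]])
def camT(name,s=None):
    c=get_calibration(name)
    if name!='wrist': return c,np.array(c['T'])
    s=s or sense(); T=np.eye(4); T[:3,:3]=RM(s['eef_rot']).as_matrix(); T[:3,3]=s['position']
    return c,T@np.array(c['mount'])
def rays(name,px,s=None):
    c,T=camT(name,s); px=np.array(px,float).reshape(-1,1,2)
    u=cv2.undistortPoints(px,np.array(c['mtx'],float),np.array([c['k1'],0,0,0,0.])).reshape(-1,2)
    return T[:3,3],np.c_[u,np.ones(len(u))]@T[:3,:3].T
def plane(name,px,z,s=None):
    o,d=rays(name,px,s); return o+d*((z-o[2])/d[:,2])[:,None]
def proj(name,P,s=None):
    c,T=camT(name,s); p=(np.atleast_2d(P)-T[:3,3])@T[:3,:3]
    return cv2.projectPoints(p.reshape(-1,1,3),np.zeros(3),np.zeros(3),np.array(c['mtx'],float),np.array([c['k1'],0,0,0,0.]))[0].reshape(-1,2)
E
python3 - <<'E'
from h import *
s=sense();print(s)
for n in('scene','side','wrist'):
    cv2.imwrite(f'pics/{n}0.png',get_image(n)); c,T=camT(n);print(n,np.round(T,3),c['k1'],c['mtx'])
print(get_calibration('wrist')['mount'])
a=[cv2.imread(f'pics/{n}0.png') for n in('scene','side','wrist')]
E
```

```text
pics
{'time': 0.0, 'qpos': array([-1.29130280e+00,  3.78076853e-01,  7.96270731e-02,  1.27440111e+00,
        4.17864879e-06,  1.46051063e+00]), 'joint_velocities': array([-0.00126481,  0.0012942 ,  0.00023653, -0.00020759, -0.00033052,
       -0.00127259]), 'joint_torque': array([ 6.70967256e-04, -4.63606489e+01,  2.69875574e+01,  2.09818891e-02,
       -2.06679370e-04,  5.56439844e-06]), 'position': array([ 0.21831122, -0.53118836,  0.20935351]), 'eef_rot': array([-1.02378219e-03,  9.81068535e-01,  1.93658136e-01, -8.47264115e-05]), 'force': array([ 0.11529954, -0.52196325,  0.17672168]), 'moment': array([-0.0269786 , -0.07513617, -0.01452799]), 'gripper_force': 0.0, 'finger_gap': 0.08524620537922654}
scene [[ 0.699 -0.307  0.646 -0.261]
 [-0.715 -0.332  0.615 -0.804]
 [ 0.026 -0.892 -0.452  0.64 ]
 [ 0.     0.     0.     1.   ]] -0.08569137867308571 [[367.03292255   0.         259.19029627]
 [  0.         367.03292255 194.93564534]
 [  0.           0.           1.        ]]
side [[-0.847 -0.316  0.428  0.091]
 [-0.531  0.497 -0.686  0.722]
 [ 0.004 -0.808 -0.589  0.688]
 [ 0.     0.     0.     1.   ]] 0.020338720209960547 [[352.1524556    0.         256.68995686]
 [  0.         352.1524556  187.5646569 ]
 [  0.           0.           1.        ]]
wrist [[ 0.38  -0.891 -0.247  0.28 ]
 [-0.925 -0.367 -0.1   -0.506]
 [-0.002  0.266 -0.964  0.373]
 [ 0.     0.     0.     1.   ]] -0.07845729876258464 [[340.60611098   0.         260.94931977]
 [  0.         340.60611098 193.68546384]
 [  0.           0.           1.        ]]
[[ 5.01868297e-04 -9.63822511e-01 -2.66544396e-01  6.69718760e-02]
 [ 9.99999778e-01  6.00394918e-04 -2.88154441e-04 -2.76719189e-04]
 [ 4.37761638e-04 -2.66544193e-01  9.63822599e-01 -1.63022513e-01]
 [ 0.00000000e+00  0.00000000e+00  0.00000000e+00  1.00000000e+00]]
```

View pics/scene0.png

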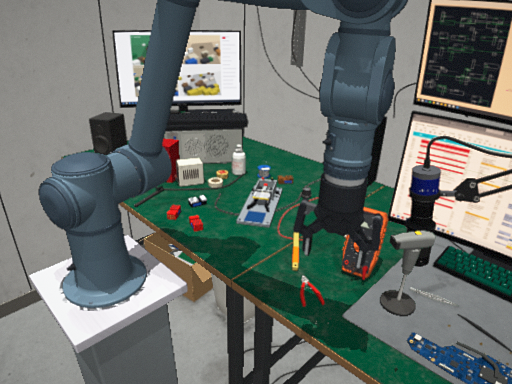

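View pics/side0.png

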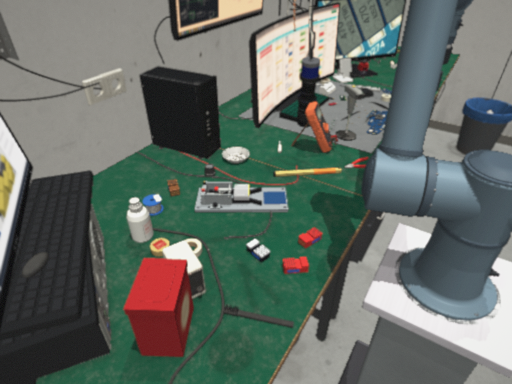

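Scene: fixture about (262,200), module (197,200) and stick (297,245). Side: fixture (242,197) with its deck at the right, module (257,248), stick (307,171), and red decoys at (310,237) and (295,265).

Run:
```python
from h import *
a=cv2.imread('pics/side0.png')[140:280,180:380]
cv2.imwrite('pics/sidec.png',cv2.resize(a,None,fx=4,fy=4,interpolation=2))
for n,p in(('side',[(257,248),(273,199),(277,172),(340,171),(205,197),(288,199)]),('scene',[(197,200),(256,215),(296,267),(304,190)])): print(n,np.round(plane(n,p,0.012),3))
```

```text
side [[ 0.437  0.163  0.012]
 [ 0.507 -0.041  0.012]
 [ 0.571 -0.181  0.012]
 [ 0.389 -0.304  0.012]
 [ 0.692  0.064  0.012]
 [ 0.467 -0.066  0.012]]
scene [[ 0.44   0.177  0.012]
 [ 0.52  -0.047  0.012]
 [ 0.398 -0.324  0.012]
 [ 0.796 -0.038  0.012]]
```

View pics/sidec.png

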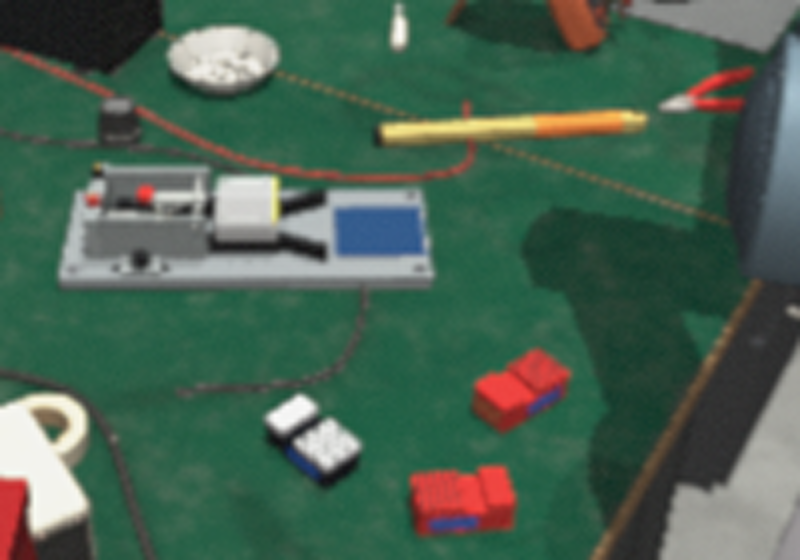

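Side crop: fixture channel mouth at the yellow edge (275,205), blue deck (378,230), stick tip (378,135), butt (645,120). The module's short block, its contact end, is at (290,412) and its long block at (325,445). I'll look from above with the wrist camera.

```bash
r='1'; 
python3 -m inch '[{"angular":[0,0,0],"translation":[0.028,-0.027,-0.003],"fingers":0.085},{"angular":[0,0,0],"translation":[0.028,-0.027,-0.003],"fingers":0.085},{"angular":[0,0,0],"translation":[0.028,-0.027,-0.003],"fingers":0.085},{"angular":[0,0,0],"translation":[0.028,-0.027,-0.003],"fingers":0.085},{"angular":[0,0,0],"translation":[0.028,-0.027,-0.003],"fingers":0.085}]' >/dev/null
python3 -m inch '[{"angular":[0,0,0],"translation":[0.028,-0.027,-0.003],"fingers":0.085},{"angular":[0,0,0],"translation":[0.028,-0.027,-0.003],"fingers":0.085},{"angular":[0,0,0],"translation":[0.028,-0.027,-0.003],"fingers":0.085},{"angular":[0,0,0],"translation":[0.028,-0.027,-0.003],"fingers":0.085},{"angular":[0,0,0],"translation":[0.028,-0.027,-0.003],"fingers":0.085}]' >/dev/null
python3 -m inch '[{"angular":[0,0,0],"translation":[0.028,-0.027,-0.003],"fingers":0.085},{"angular":[0,0,0],"translation":[0.028,-0.027,-0.003],"fingers":0.085},{"angular":[0,0,0],"translation":[0.028,-0.027,-0.003],"fingers":0.085},{"angular":[0,0,0],"translation":[0.028,-0.027,-0.003],"fingers":0.085},{"angular":[0,0,0],"translation":[0,0,0],"fingers":0.085}]'
python3 - <<'E'
from h import *
s=sense();im=get_image('wrist');cv2.imwrite('pics/w1.png',im);np.save('s1.npy',s,allow_pickle=True)
E
```

```text
time: 2.02
position: [0.4379, -0.0315, 0.2522]
eef_rot: [-0.0, 0.981, 0.196, 0.0]
force: [-0.4, -0.4, -0.3]
finger_gap: 0.0847
gripper_force: 0.0
```

View pics/w1.png

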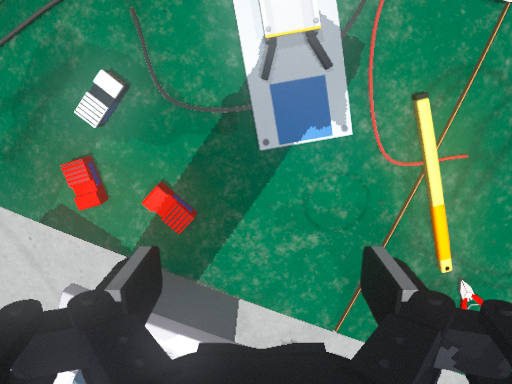

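Wrist view: the module is at (101,98), with its short white block (contact end) towards (108,82) and its ribbed block at (93,108). The blue pad is about (301,109), the yellow guard edge (265,37)-(320,31), plate front corners (262,149) and (352,134), and the stick runs from tip (421,96) to butt (446,270). I'll measure these with masks.

Run:
```python
from h import *
s=np.load('s1.npy',allow_pickle=True).item();im=cv2.imread('pics/w1.png');hsv=cv2.cvtColor(im,cv2.COLOR_BGR2HSV);H,S,V=cv2.split(hsv)
def blob(m,x0,y0,x1,y1):
    k=np.zeros(H.shape,np.uint8);k[y0:y1,x0:x1]=m[y0:y1,x0:x1]*255
    k=cv2.morphologyEx(k,cv2.MORPH_CLOSE,np.ones((5,5)))
    c=max(cv2.findContours(k,0,1)[0],key=cv2.contourArea).reshape(-1,2);return c
def fit(px,z):
    P=plane('wrist',px,z,s)[:,:2]*1000
    (c,wh,a)=cv2.minAreaRect(P.astype(np.float32)); return np.round(c,1),np.round(wh,1),round(a,1),np.round(cv2.boxPoints((c,wh,a)),1).tolist()
print('pad',fit(blob((H>100)&(H<130)&(S>100)&(V>60),255,65,345,150),.012))
yl=blob((H>20)&(H<35)&(S>120)&(V>150),255,20,330,45); print('edge',yl.min(0),yl.max(0),fit(yl,.042))
print('stick',fit(blob((H>10)&(H<35)&(S>110)&(V>120),400,80,470,280),.012))
print('plate front corners',np.round(plane('wrist',[(262,149),(352,134)],.012,s)*1000,1))
notgreen=~((H>55)&(H<95)&(S>60))&((V>90)|(V<45))
c=blob((S<60)&(V>140),70,60,130,135);print('modtop',fit(c,.024),c.min(0),c.max(0))
print('ends',np.round(plane('wrist',[(108,82),(93,108)],.024,s)*1000,1))
```

```text
pad (array([507.3, -52.7]), array([69.5, 63.4]), 32.7, [[460.8999938964844, -44.79999923706055], [495.20001220703125, -98.0999984741211], [553.5999755859375, -60.5], [519.2999877929688, -7.199999809265137]])
edge [265  26] [320  37] (array([575.4,  -8.7]), array([ 2.5, 57.2]), 32.7, [[558.9000244140625, 14.699999809265137], [589.7000122070312, -33.400001525878906], [591.9000244140625, -32.099998474121094], [561.0, 16.100000381469727]])
stick (array([ 488. , -240.1]), array([244.1,  76.4]), 25.7, [[361.3999938964844, -258.70001220703125], [394.6000061035156, -327.5], [614.5, -221.60000610351562], [581.4000244140625, -152.8000030517578]])
plate front corners [[ 447.9  -28.1   12. ]
 [ 505.5 -119.3   12. ]]
modtop (array([416.9, 171.6]), array([30.8, 30. ]), 74.4, [[398.29998779296875, 160.8000030517578], [427.20001220703125, 152.6999969482422], [435.5, 182.39999389648438], [406.5, 190.39999389648438]]) [74 92] [107 127]
ends [[453.6 161.   24. ]
 [419.7 169.1  24. ]]
```

```bash
cat >> h.py <<'E'
def go(x,y,z,yaw=None):
    s=sense();r=RM(s['eef_rot']);d=r.inv().apply(np.array([x,y,z])/1000-s['position'])
    X=r.as_matrix()[:,0];cy=np.degrees(np.arctan2(X[1],X[0]))
    out=['delta mm',np.round(d*1000,1),'yaw',round(cy,1),'tilt z',np.round(r.as_matrix()[:,2],4)]
    if yaw is not None: out+=['turnz',round(-((yaw-cy+180)%360-180),1)]
    print(*out,'t',round(s['time'],2),'F',np.round(s['force'],1),'gap',s['finger_gap'].round(4))
E
for i in 1; do
python3 -m inch '[{"angular":[0,0,-9.45],"translation":[0,0,0.006],"fingers":0.085},{"angular":[0,0,-9.45],"translation":[0,0,0.006],"fingers":0.085},{"angular":[0,0,-9.45],"translation":[0,0,0.006],"fingers":0.085},{"angular":[0,0,-9.45],"translation":[0,0,0.006],"fingers":0.085},{"angular":[0,0,-9.45],"translation":[0,0,0.006],"fingers":0.085}]' >/dev/null
python3 -m inch '[{"angular":[0,0,-9.45],"translation":[0,0,0.006],"fingers":0.085},{"angular":[0,0,-9.45],"translation":[0,0,0.006],"fingers":0.085},{"angular":[0,0,-9.45],"translation":[0,0,0.006],"fingers":0.085},{"angular":[0,0,-9.45],"translation":[0,0,0.006],"fingers":0.085},{"angular":[0,0,-9.45],"translation":[0,0,0.006],"fingers":0.085}]' >/dev/null
python3 -m inch '[{"angular":[0,0,-9.45],"translation":[0,0,0.006],"fingers":0.085},{"angular":[0,0,-9.45],"translation":[0,0,0.006],"fingers":0.085},{"angular":[0,0,-9.45],"translation":[0,0,0.006],"fingers":0.085},{"angular":[0,0,-9.45],"translation":[0,0,0.006],"fingers":0.085},{"angular":[0,0,-9.45],"translation":[0,0,0.006],"fingers":0.085}]'
done
python3 -c "
from h import *
go(432,167,130,164.4)"
```

```text
time: 3.95
position: [0.4367, -0.0345, 0.1619]
eef_rot: [-0.0, 0.137, 0.991, -0.0]
force: [-0.4, -0.5, 0.1]
finger_gap: 0.0851
gripper_force: 0.0Traceback (most recent call last):
  File "<string>", line 3, in <module>
    go(432,167,130,164.4)
    ~~^^^^^^^^^^^^^^^^^^^
  File "h.py", line 24, in go
    print(*out,'t',round(s['time'],2),'F',np.round(s['force'],1),'gap',s['finger_gap'].round(4))
                                                                       ^^^^^^^^^^^^^^^^^^^^^
AttributeError: 'float' object has no attribute 'round'
```

```bash
sed -i "s/s\['finger_gap'\].round(4)/round(s['finger_gap'],4)/" h.py
python3 -m inch '[{"angular":[0,0,0],"translation":[0.0147,0.048,0.006],"fingers":0.085},{"angular":[0,0,0],"translation":[0.0147,0.048,0.006],"fingers":0.085},{"angular":[0,0,0],"translation":[0.0147,0.048,0.006],"fingers":0.085},{"angular":[0,0,0],"translation":[0.0147,0.048,0.006],"fingers":0.085},{"angular":[0,0,0],"translation":[0,0,0.006],"fingers":0.085}]'
python3 - <<'E'
from h import *
im=get_image('wrist');s=sense();cv2.imwrite('pics/w2.png',im)
H,S,V=cv2.split(cv2.cvtColor(im,cv2.COLOR_BGR2HSV))
k=((S<60)&(V>130)).astype(np.uint8)*255;k=cv2.morphologyEx(k,cv2.MORPH_CLOSE,np.ones((7,7)))
for c in cv2.findContours(k,0,1)[0]:
    if cv2.contourArea(c)>300:
        c=c.reshape(-1,2);P=plane('wrist',c,.024,s)[:,:2]*1000;r=cv2.minAreaRect(P.astype(np.float32));print(c.min(0),c.max(0),np.round(r[0],1),np.round(r[1],1),round(r[2],1))
go(432,167,30,164.4)
E
```

```text
time: 4.58
position: [0.4333, 0.1688, 0.1319]
eef_rot: [-0.0, 0.137, 0.991, -0.0]
force: [-0.1, -1.3, 0.0]
finger_gap: 0.0849
gripper_force: 0.0
[145 314] [197 358] [553.6  39.5] [57.9 28.1] 32.6
[356 291] [377 332] [575.4 226.9] [47.1 11.5] 10.8
[ 29 249] [102 299] [477.3 -34.6] [44.2 70.8] 31.8
[372 246] [417 300] [540.8 262.1] [65.9 16.3] 16.2
[241 198] [277 218] [450.5 160.3] [30.1 17.5] 74.2
[421 166] [511 311] [535.1 328. ] [ 85.5 144.2] 87.0
[241 147] [278 183] [415.7 170.7] [29.8 29.5] 73.4
[212  44] [250  91] [337.4 168.5] [22.7 27.2] 38.1
[0 0] [47 23] [250.6  29.6] [40.1 17.1] 69.9
delta mm [  0.6  -0.2 101.1] yaw 164.2 tilt z [-0.0015 -0.0013 -1.    ] turnz -0.2 t 4.62 F [-0.3 -0.5 -0.3] gap 0.085
```

View pics/w2.png

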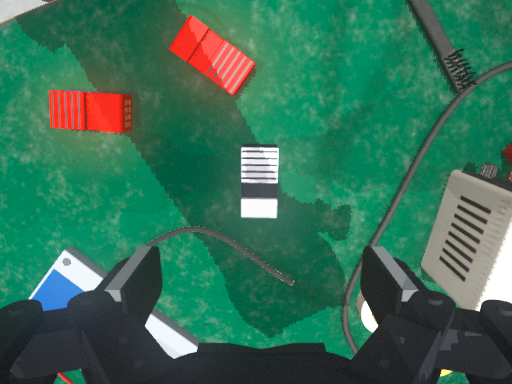

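The wrist view shows the module square to the fingers at (259,183), ribs towards the top, contact end towards the bottom, and clear space beside it. I'll descend and grip.

```bash
cd .;
python3 -m inch '[{"angular":[0,0,0],"translation":[0.002,-0.001,0.03],"fingers":0.085},{"angular":[0,0,0],"translation":[0,0,0.03],"fingers":0.085},{"angular":[0,0,0],"translation":[0,0,0.03],"fingers":0.07},{"angular":[0,0,0],"translation":[0,0,0.025],"fingers":0.06},{"angular":[0,0,0],"translation":[0,0,0.012],"fingers":0.05}]' 40
python3 -m inch '[{"angular":[0,0,0],"translation":[0,0,0],"fingers":0.02},{"angular":[0,0,0],"translation":[0,0,0],"fingers":0.02},{"angular":[0,0,0],"translation":[0,0,0],"fingers":0.02},{"angular":[0,0,0],"translation":[0,0,0],"fingers":0.02},{"angular":[0,0,0],"translation":[0,0,0],"fingers":0.02}]' 40
```

```text
time: 5.25
position: [0.4304, 0.1648, 0.0041]
eef_rot: [-0.001, 0.14, 0.99, -0.001]
force: [0.4, -0.1, -0.3]
finger_gap: 0.0499
gripper_force: 0.0
time: 5.88
position: [0.4316, 0.1672, 0.0056]
eef_rot: [0.0, 0.138, 0.99, 0.0]
force: [0.2, -0.2, -0.6]
finger_gap: 0.0197
gripper_force: 0.0
```

Run:
```python
from h import *
cv2.imwrite('pics/w3.png',get_image('wrist'));print(sense()['position'],sense()['finger_gap'],sense()['gripper_force'])
```

```text
[0.4315022  0.16715674 0.00545554] 0.02013077150582239 0.0
```

View pics/w3.png

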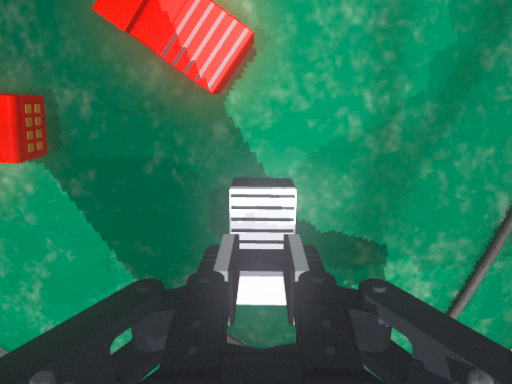

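The fingers read 20 mm with zero force, yet the picture shows them at (228,265) and (300,265), astride or above the module. I'll check where the tips should appear.

Run:
```python
from h import *
s=sense();r=RM(s['eef_rot'])
for x in (-.011,.011):
  for y in (.01,.015):
    for z in (0,-.019,-.04): print(x,y,z,np.round(proj('wrist',s['position']+r.apply([x,y,z]),s)[0]))
print(proj('wrist',np.array([[.4303-.0289+.004,.1664+.008+.0144,.024],[.4303-.0289-.004,.1664+.008-.0144,.024]]),s))
k=get_image('side');cv2.imwrite('pics/side1.png',cv2.resize(k[190:290,200:320],None,fx=5,fy=5))
```

```text
-0.011 0.01 0 [280. 256.]
-0.011 0.01 -0.019 [282. 274.]
-0.011 0.01 -0.04 [285. 299.]
-0.011 0.015 0 [290. 256.]
-0.011 0.015 -0.019 [293. 274.]
-0.011 0.015 -0.04 [297. 299.]
0.011 0.01 0 [281. 217.]
0.011 0.01 -0.019 [283. 230.]
0.011 0.01 -0.04 [286. 250.]
0.011 0.015 0 [291. 217.]
0.011 0.015 -0.019 [294. 230.]
0.011 0.015 -0.04 [299. 250.]
[[292.20044133 187.33782497]
 [224.0006004  187.75071523]]
```

View pics/side1.png

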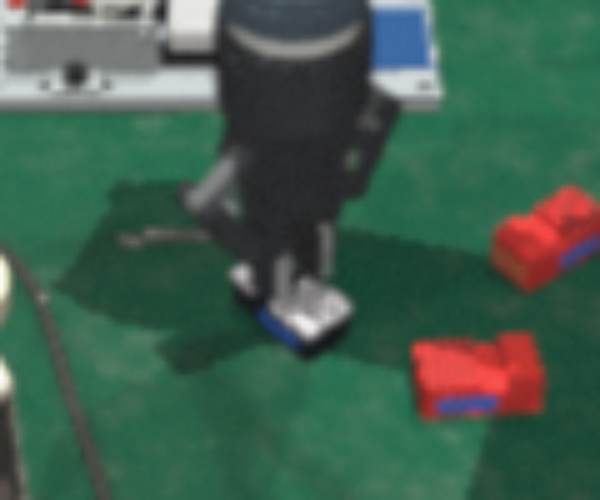

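The side view shows both fingertips standing over the module's top, at crop (283,298) and (325,272), so they closed above it. I'll work out their true height.

Run:
```python
from h import *
s=sense();r=RM(s['eef_rot'])
for y in (.012,-.012):
    for z in (0,-.01,-.02,-.03): print(y,z,np.round((proj('side',s['position']+r.apply([0,y,z]))[0]-[200,190])*5))
m=np.array([.4303,.1664,0]);u=np.array([.962,-.275,0]);v=np.array([.275,.962,0])
print(np.round((proj('side',[m+30*a*u/1000+15*b*v/1000+[0,0,.024] for a,b in((1,1),(1,-1),(-1,-1),(-1,1))])-[200,190])*5))
print(s['gripper_force'],s['qpos'],s['position'])
```

```text
0.012 0 [274. 319.]
0.012 -0.01 [274. 305.]
0.012 -0.02 [274. 292.]
0.012 -0.03 [274. 278.]
-0.012 0 [307. 296.]
-0.012 -0.01 [308. 283.]
-0.012 -0.02 [308. 269.]
-0.012 -0.03 [308. 256.]
[[234. 265.]
 [276. 239.]
 [354. 300.]
 [311. 329.]]
0.0 [ 2.32424481e-01  3.32527053e-01 -5.66821530e-01  6.71229466e-01
 -1.14082677e-04  5.09998172e-01] [0.43144115 0.16713331 0.005395  ]
```

The tips end about 20 mm short of the reported TCP. I'll open, go lower in small steps watching the force, and close.

```bash
cd .;
python3 -m inch '[{"angular":[0,0,0],"translation":[0,0,0],"fingers":0.05},{"angular":[0,0,0],"translation":[0,0,0],"fingers":0.05},{"angular":[0,0,0],"translation":[0,0,0],"fingers":0.05},{"angular":[0,0,0],"translation":[0,0,0.003],"fingers":0.05},{"angular":[0,0,0],"translation":[0.001,0,0.003],"fingers":0.05}]' 40
python3 -m inch '[{"angular":[0,0,0],"translation":[0,0,0.003],"fingers":0.05},{"angular":[0,0,0],"translation":[0,0,0.002],"fingers":0.05},{"angular":[0,0,0],"translation":[0,0,0.002],"fingers":0.05},{"angular":[0,0,0],"translation":[0,0,0],"fingers":0.05},{"angular":[0,0,0],"translation":[0,0,0],"fingers":0.05}]' 40
```

```text
time: 6.6
position: [0.4304, 0.1673, -0.001]
eef_rot: [0.0, 0.138, 0.99, -0.0]
force: [0.8, -0.7, -0.3]
finger_gap: 0.0502
gripper_force: 0.0
time: 7.22
position: [0.4305, 0.1673, -0.0077]
eef_rot: [0.0, 0.138, 0.99, -0.0]
force: [-0.3, -0.0, -0.1]
finger_gap: 0.0501
gripper_force: 0.0
```

```bash
cd .;
python3 -m inch '[{"angular":[0,0,0],"translation":[0,0,0.002],"fingers":0.05},{"angular":[0,0,0],"translation":[0,0,0.002],"fingers":0.05},{"angular":[0,0,0],"translation":[0,0,0.002],"fingers":0.05},{"angular":[0,0,0],"translation":[0,0,0],"fingers":0.05},{"angular":[0,0,0],"translation":[0,0,0],"fingers":0.04}]' 40
python3 -m inch '[{"angular":[0,0,0],"translation":[0,0,0],"fingers":0.02},{"angular":[0,0,0],"translation":[0,0,0],"fingers":0.02},{"angular":[0,0,0],"translation":[0,0,0],"fingers":0.02},{"angular":[0,0,0],"translation":[0,0,0],"fingers":0.02},{"angular":[0,0,0],"translation":[0,0,0],"fingers":0.02}]' 40
```

```text
time: 7.85
position: [0.4304, 0.1673, -0.0138]
eef_rot: [-0.0, 0.138, 0.99, -0.0]
force: [-1.4, -0.0, 0.5]
finger_gap: 0.04
gripper_force: 0.0
time: 8.48
position: [0.4307, 0.1674, -0.0135]
eef_rot: [0.0, 0.138, 0.99, 0.0]
force: [-0.1, -0.2, 5.7]
finger_gap: 0.0289
gripper_force: 40.6
```

```bash
cd .;
python3 -m inch '[{"angular":[0,0,0],"translation":[0,0,-0.02],"fingers":0.02},{"angular":[0,0,-9.7],"translation":[0,0,-0.02],"fingers":0.02},{"angular":[0,0,-9.7],"translation":[0,0,-0.02],"fingers":0.02},{"angular":[0,0,-9.7],"translation":[0,0,-0.02],"fingers":0.02},{"angular":[0,0,-9.7],"translation":[0,0,-0.01],"fingers":0.02}]' 40
python3 -m inch '[{"angular":[0,0,-9.7],"translation":[0,0,0],"fingers":0.02},{"angular":[0,0,0],"translation":[0,0,0],"fingers":0.02},{"angular":[0,0,0],"translation":[0,0,0],"fingers":0.02},{"angular":[0,0,0],"translation":[0,0,0],"fingers":0.02},{"angular":[0,0,0],"translation":[0,0,0],"fingers":0.02}]' 40
python3 -c "
from h import *
go(511,-51,75,-147.3)"
```

```text
time: 9.1
position: [0.4304, 0.1673, 0.0767]
eef_rot: [0.0, -0.201, 0.98, -0.0]
force: [0.1, -0.5, -1.4]
finger_gap: 0.029
gripper_force: 39.9
time: 9.72
position: [0.4303, 0.1673, 0.0761]
eef_rot: [-0.0, -0.28, 0.96, -0.0]
force: [-0.3, 0.2, -0.8]
finger_gap: 0.029
gripper_force: 39.9
delta mm [  49.4 -227.4    1.1] yaw -147.5 tilt z [-3.e-04 -2.e-04 -1.e+00] turnz -0.2 t 9.72 F [-0.3  0.2 -0.8] gap 0.029
```

```bash
cd .;
python3 -m inch '[{"angular":[0,0,0],"translation":[0.0099,-0.0455,0],"fingers":0.02},{"angular":[0,0,0],"translation":[0.0099,-0.0455,0],"fingers":0.02},{"angular":[0,0,0],"translation":[0.0099,-0.0455,0],"fingers":0.02},{"angular":[0,0,0],"translation":[0.0099,-0.0455,0],"fingers":0.02},{"angular":[0,0,0],"translation":[0.0099,-0.0455,0],"fingers":0.02}]'
python3 -m inch '[{"angular":[0,0,0],"translation":[0,0,0.03],"fingers":0.02},{"angular":[0,0,0],"translation":[0,0,0.025],"fingers":0.02},{"angular":[0,0,0],"translation":[0,0,0.012],"fingers":0.02},{"angular":[0,0,0],"translation":[0,0,0.003],"fingers":0.02},{"angular":[0,0,0],"translation":[0,0,0],"fingers":0.02}]' 
python3 -c "
from h import *
go(511,-51,-1,-147.3)
cv2.imwrite('pics/w4.png',get_image('wrist'))
k=get_image('side');cv2.imwrite('pics/side2.png',cv2.resize(k[150:250,180:320],None,fx=5,fy=5))"
```

```text
time: 10.35
position: [0.5117, -0.0525, 0.0763]
eef_rot: [0.0, -0.28, 0.96, -0.0]
force: [1.2, 0.7, -0.7]
finger_gap: 0.0293
gripper_force: 40.0
time: 10.98
position: [0.5118, -0.051, 0.0069]
eef_rot: [0.0, -0.281, 0.96, -0.0]
force: [-0.6, -0.7, -1.3]
finger_gap: 0.0291
gripper_force: 40.1
delta mm [0.7 0.4 7.9] yaw -147.4 tilt z [ 1.e-03 -3.e-04 -1.e+00] turnz -0.1 t 10.97 F [-0.6 -0.7 -1.3] gap 0.0291
```

View pics/side2.png

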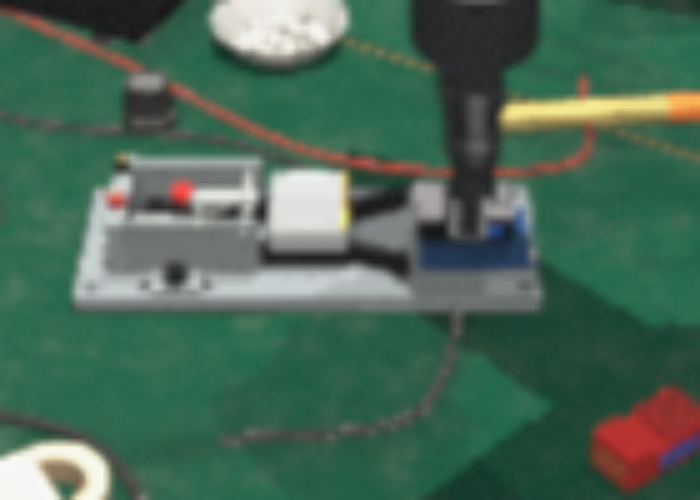

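The module is over the blue pad at (470,205), with its white contact block at (430,200) facing the channel. I'll lower the last 8 mm gently.

```bash
cd .;
python3 -m inch '[{"angular":[0,0,0],"translation":[0.001,0,0.003],"fingers":0.02},{"angular":[0,0,0],"translation":[0,0,0.002],"fingers":0.02},{"angular":[0,0,0],"translation":[0,0,0.0015],"fingers":0.02},{"angular":[0,0,0],"translation":[0,0,0.001],"fingers":0.02},{"angular":[0,0,0],"translation":[0,0,0],"fingers":0.02}]'
python3 -m inch '[{"angular":[0,0,0],"translation":[0,0,0.0005],"fingers":0.02},{"angular":[0,0,0],"translation":[0,0,0.0005],"fingers":0.02},{"angular":[0,0,0],"translation":[0,0,0],"fingers":0.02},{"angular":[0,0,0],"translation":[0,0,0],"fingers":0.02},{"angular":[0,0,0],"translation":[0,0,0],"fingers":0.02}]'
```

```text
time: 11.7
position: [0.5103, -0.0516, -0.0013]
eef_rot: [-0.0, -0.281, 0.96, -0.0]
force: [0.2, 0.4, -1.1]
finger_gap: 0.0292
gripper_force: 40.2
time: 12.32
position: [0.5104, -0.0516, -0.0015]
eef_rot: [0.0, -0.281, 0.96, -0.0]
force: [-2.2, 0.2, 5.9]
finger_gap: 0.0292
gripper_force: 41.0
```

```bash
cd .;
python3 -m inch '[{"angular":[0,0,0],"translation":[0,0,0],"fingers":0.05},{"angular":[0,0,0],"translation":[0,0,0],"fingers":0.05},{"angular":[0,0,0],"translation":[0,0,0],"fingers":0.05},{"angular":[0,0,0],"translation":[0,0,-0.02],"fingers":0.05},{"angular":[0,0,0],"translation":[0,0,-0.04],"fingers":0.05}]'
python3 -m inch '[{"angular":[0,0,0],"translation":[0,0,-0.05],"fingers":0.06},{"angular":[0,0,0],"translation":[0,0,-0.05],"fingers":0.06},{"angular":[0,0,0],"translation":[0,0,0],"fingers":0.06},{"angular":[0,0,0],"translation":[0,0,0],"fingers":0.06},{"angular":[0,0,0],"translation":[0,0,0],"fingers":0.06}]'
python3 - <<'E'
from h import *
im=get_image('wrist');s=sense();cv2.imwrite('pics/w5.png',im)
H,S,V=cv2.split(cv2.cvtColor(im,cv2.COLOR_BGR2HSV))
k=((H>10)&(H<35)&(S>110)&(V>100)).astype(np.uint8)*255
c=max(cv2.findContours(k,0,1)[0],key=cv2.contourArea).reshape(-1,2);P=plane('wrist',c,.012,s)[:,:2]*1000;print(c.min(0),c.max(0),cv2.minAreaRect(P.astype(np.float32)))
im=cv2.imread('pics/w1.png');s1=np.load('s1.npy',allow_pickle=True).item()
H,S,V=cv2.split(cv2.cvtColor(im,cv2.COLOR_BGR2HSV))
k=((H>18)&(H<35)&(S>110)&(V>180)).astype(np.uint8)*255;k[:,:400]=0;k[:80]=0;k=cv2.morphologyEx(k,cv2.MORPH_OPEN,np.ones((5,5)))
c=max(cv2.findContours(k,0,1)[0],key=cv2.contourArea).reshape(-1,2);P=plane('wrist',c,.012,s1)[:,:2]*1000;print(c.min(0),c.max(0),cv2.minAreaRect(P.astype(np.float32)))
print(np.round(plane('wrist',[(421,96),(446,270),(447,268)],.010,s1)*1000))
go(490,-240,130)
E
```

```text
time: 12.95
position: [0.5084, -0.0511, 0.0568]
eef_rot: [-0.002, -0.281, 0.96, 0.001]
force: [0.6, -0.7, 0.9]
finger_gap: 0.0501
gripper_force: 0.0
time: 13.58
position: [0.509, -0.0512, 0.156]
eef_rot: [-0.002, -0.281, 0.96, 0.001]
force: [-0.3, 0.3, 0.1]
finger_gap: 0.0598
gripper_force: 0.0
[14  0] [131 248] ((571.1054077148438, -210.8762664794922), (263.0447998046875, 80.01403045654297), 11.329216003417969)
[434 204] [451 267] ((434.8996276855469, -290.28265380859375), (92.14424133300781, 15.56336784362793), 37.80601501464844)
[[ 579. -176.   10.]
 [ 395. -322.   10.]
 [ 398. -322.   10.]]
delta mm [ 117.6 -148.9   26. ] yaw -147.4 tilt z [-3.4e-03  7.0e-04 -1.0e+00] t 13.62 F [ 0.7 -0.1  0.5] gap 0.0599
```

View pics/w5.png

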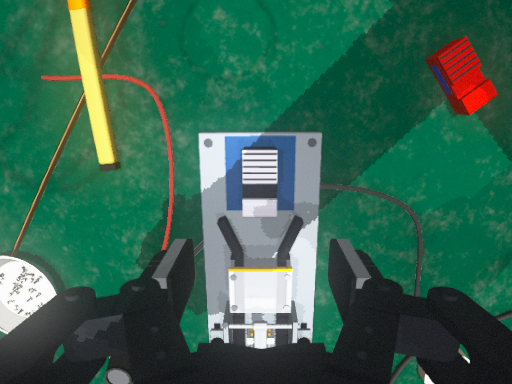

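Wrist view: the module is released square on the deck at (260,180), contact end towards the channel and centred on the plate axis at x≈260. The stick's black tip is at (110,165). On to the stick.

```bash
cd .;
python3 -m inch '[{"angular":[0,0,0],"translation":[0.025,-0.031,0.006],"fingers":0.06},{"angular":[0,0,0],"translation":[0.025,-0.031,0.006],"fingers":0.06},{"angular":[0,0,0],"translation":[0.025,-0.031,0.006],"fingers":0.06},{"angular":[0,0,0],"translation":[0.025,-0.031,0.006],"fingers":0.06},{"angular":[0,0,-5.4],"translation":[0.025,-0.031,0.006],"fingers":0.06}]'
python3 -m inch '[{"angular":[0,0,0],"translation":[0,0,0],"fingers":0.06},{"angular":[0,0,0],"translation":[0,0,0],"fingers":0.06},{"angular":[0,0,0],"translation":[0,0,0],"fingers":0.06},{"angular":[0,0,0],"translation":[0,0,0],"fingers":0.06},{"angular":[0,0,0],"translation":[0,0,0],"fingers":0.06}]' >/dev/null
python3 - <<'E'
from h import *
im=get_image('wrist');s=sense();cv2.imwrite('pics/w6.png',im)
H,S,V=cv2.split(cv2.cvtColor(im,cv2.COLOR_BGR2HSV))
k=((H>8)&(H<35)&(S>110)&(V>130)).astype(np.uint8)*255;k=cv2.morphologyEx(k,cv2.MORPH_OPEN,np.ones((9,9)))
c=max(cv2.findContours(k,0,1)[0],key=cv2.contourArea).reshape(-1,2);P=plane('wrist',c,.014,s)[:,:2]*1000
r=cv2.minAreaRect(P.astype(np.float32));print(c.min(0),c.max(0),r,np.round(cv2.boxPoints(r)))
go(487,-249,-13)
E
```

```text
time: 14.25
position: [0.4875, -0.2502, 0.1262]
eef_rot: [-0.001, -0.327, 0.945, 0.001]
force: [1.2, 0.2, 0.2]
finger_gap: 0.0599
gripper_force: 0.0
[ 0 47] [ 87 137] ((539.96044921875, -434.2105712890625), (34.05227279663086, 107.84915161132812), 64.64546203613281) [[ 484. -427.]
 [ 581. -473.]
 [ 596. -442.]
 [ 499. -396.]]
delta mm [  1.3   1.1 141. ] yaw -142.0 tilt z [ 2.e-04 -2.e-04 -1.e+00] t 14.93 F [0.5 0.1 0.4] gap 0.0601
```

```bash
cd .
python3 - <<'E'
from h import *
im=cv2.imread('pics/w6.png');s=sense()
H,S,V=cv2.split(cv2.cvtColor(im,cv2.COLOR_BGR2HSV))
k=((H>8)&(H<35)&(S>90)&(V>90)).astype(np.uint8)*255;k=cv2.morphologyEx(k,cv2.MORPH_OPEN,np.ones((7,7)));k[:,:180]=0;k[:,340:]=0
for c in cv2.findContours(k,0,1)[0]:
    if cv2.contourArea(c)<300: continue
    c=c.reshape(-1,2);P=plane('wrist',c,.014,s)[:,:2]*1000
    r=cv2.minAreaRect(P.astype(np.float32));print(c.min(0),c.max(0),np.round(r[0]),np.round(r[1]),r[2],np.round(cv2.boxPoints(r)).tolist())
E
```

```text
[250 194] [277 299] [ 535. -211.] [102.  22.] 35.60194396972656 [[487.0, -232.0], [500.0, -250.0], [583.0, -191.0], [570.0, -173.0]]
[252  56] [274 157] [ 439. -285.] [79. 18.] 37.716148376464844 [[402.0, -302.0], [413.0, -316.0], [475.0, -268.0], [464.0, -254.0]]
```

```bash
cd .;
python3 -m inch '[{"angular":[0,0,0],"translation":[0.001,0.001,0.045],"fingers":0.05},{"angular":[0,0,0],"translation":[0,0,0.045],"fingers":0.045},{"angular":[0,0,0],"translation":[0,0,0.035],"fingers":0.04},{"angular":[0,0,0],"translation":[0,0,0.01],"fingers":0.035},{"angular":[0,0,0],"translation":[0,0,0],"fingers":0.03}]' 60
python3 -m inch '[{"angular":[0,0,0],"translation":[0,0,0.003],"fingers":0.03},{"angular":[0,0,0],"translation":[0,0,0],"fingers":0.03},{"angular":[0,0,0],"translation":[0,0,0],"fingers":0.005},{"angular":[0,0,0],"translation":[0,0,0],"fingers":0.005},{"angular":[0,0,0],"translation":[0,0,0],"fingers":0.005}]' 60
```

```text
time: 15.55
position: [0.4871, -0.2492, -0.0071]
eef_rot: [-0.0, -0.326, 0.946, 0.0]
force: [0.2, 0.5, -0.2]
finger_gap: 0.0301
gripper_force: 0.0
time: 16.18
position: [0.4878, -0.2498, -0.0091]
eef_rot: [0.001, -0.325, 0.946, -0.001]
force: [-2.1, 0.6, 5.5]
finger_gap: 0.0122
gripper_force: 58.6
```

The gap of 12.2 mm suggests gripping only the top edge; I'll regrip about 5 mm lower.

```bash
cd .;
python3 -m inch '[{"angular":[0,0,0],"translation":[0,0,0],"fingers":0.03},{"angular":[0,0,0],"translation":[0,0,0],"fingers":0.03},{"angular":[0,0,0],"translation":[0,0,0.003],"fingers":0.03},{"angular":[0,0,0],"translation":[0,0,0.002],"fingers":0.03},{"angular":[0,0,0],"translation":[0,0,0.001],"fingers":0.03}]' 60
python3 -m inch '[{"angular":[0,0,0],"translation":[0,0,0.001],"fingers":0.03},{"angular":[0,0,0],"translation":[0,0,0],"fingers":0.005},{"angular":[0,0,0],"translation":[0,0,0],"fingers":0.005},{"angular":[0,0,0],"translation":[0,0,0],"fingers":0.005},{"angular":[0,0,0],"translation":[0,0,0],"fingers":0.005}]' 60
```

```text
time: 16.8
position: [0.4869, -0.2492, -0.0166]
eef_rot: [-0.0, -0.325, 0.946, 0.0]
force: [-0.6, -0.2, 0.4]
finger_gap: 0.0299
gripper_force: 0.0
time: 17.42
position: [0.4873, -0.2494, -0.017]
eef_rot: [0.0, -0.325, 0.946, -0.0]
force: [-0.1, 0.4, 1.9]
finger_gap: 0.014
gripper_force: 60.8
```

```bash
cd .;
python3 -m inch '[{"angular":[0,0,0],"translation":[0,0,-0.02],"fingers":0.005},{"angular":[0,0,0],"translation":[0,0,-0.03],"fingers":0.005},{"angular":[0,0,0],"translation":[0,0,-0.03],"fingers":0.005},{"angular":[0,0,5.3],"translation":[0,0,-0.01],"fingers":0.005},{"angular":[0,0,0],"translation":[0,0,0],"fingers":0.005}]' 60
python3 -m inch '[{"angular":[0,0,0],"translation":[0.0076,0.0308,0],"fingers":0.005},{"angular":[0,0,0],"translation":[0.0076,0.0308,0],"fingers":0.005},{"angular":[0,0,0],"translation":[0.0076,0.0308,0],"fingers":0.005},{"angular":[0,0,0],"translation":[0.0076,0.0308,0],"fingers":0.005},{"angular":[0,0,0],"translation":[0.0076,0.0308,0],"fingers":0.005}]' 60
python3 -m inch '[{"angular":[0,0,0],"translation":[0,0,0],"fingers":0.005},{"angular":[0,0,0],"translation":[0,0,0],"fingers":0.005},{"angular":[0,0,0],"translation":[0,0,0],"fingers":0.005},{"angular":[0,0,0],"translation":[0,0,0],"fingers":0.005},{"angular":[0,0,0],"translation":[0,0,0],"fingers":0.005}]' >/dev/null
python3 - <<'E'
from h import *
go(372,-140,0,-147.3)
for n in('side','scene','wrist'): cv2.imwrite(f'pics/{n}7.png',get_image(n))
s=sense();im=cv2.imread('pics/wrist7.png')
H,S,V=cv2.split(cv2.cvtColor(im,cv2.COLOR_BGR2HSV))
k=((H>8)&(H<35)&(S>90)&(V>90)).astype(np.uint8)*255;k=cv2.morphologyEx(k,cv2.MORPH_OPEN,np.ones((7,7)))
r=RM(s['eef_rot']);c0=s['position']
for c in cv2.findContours(k,0,1)[0]:
    if cv2.contourArea(c)>300: c=c.reshape(-1,2);print(c.min(0),c.max(0),cv2.minAreaRect(c.astype(np.float32)))
for x in(-.12,-.06,.06,.12): print(x,np.round(proj('wrist',c0+r.apply([x,0,.003]),s)[0]))
E
```

```text
time: 18.05
position: [0.4878, -0.2498, 0.0736]
eef_rot: [0.001, -0.282, 0.959, -0.001]
force: [-0.0, 0.7, 0.4]
finger_gap: 0.014
gripper_force: 60.6
time: 18.68
position: [0.3704, -0.1391, 0.0718]
eef_rot: [-0.001, -0.282, 0.959, 0.001]
force: [0.2, -0.3, 0.0]
finger_gap: 0.0142
gripper_force: 60.6
delta mm [-0.   0.6 72.8] yaw -147.3 tilt z [ 1.e-04 -1.e-04 -1.e+00] turnz -0.0 t 19.3 F [-1.2  0.4 -0.7] gap 0.0143
[229   0] [305 348] ((267.5408630371094, 174.44842529296875), (75.76324462890625, 347.5901794433594), 1.5074357986450195)
[192   0] [232  60] ((211.2077178955078, 29.261531829833984), (10.294882774353027, 71.44400024414062), 29.744882583618164)
-0.12 [260. 408.]
-0.06 [260. 330.]
0.06 [260. 117.]
0.12 [260. -19.]
```

```bash
cd .
python3 - <<'E'
from h import *
im=cv2.imread('pics/wrist7.png')
H,S,V=cv2.split(cv2.cvtColor(im,cv2.COLOR_BGR2HSV))
k=(H>8)&(H<35)&(S>90)&(V>90)
for y in range(5,350,30):
    x=np.where(k[y,225:310])[0]+225; print(y,(x.min(),x.max()) if len(x) else None)
# stick tip in side & scene: expected
s=sense();r=RM(s['eef_rot'])
for n in('side','scene'):print(n,np.round(proj(n,[s['position']+r.apply([x,0,.010]) for x in(-.12,0.12)])))
k=cv2.imread('pics/side7.png')
a=cv2.resize(k[140:270,240:400],None,fx=3,fy=3);b=cv2.resize(cv2.imread('pics/scene7.png')[180:310,200:360],None,fx=3,fy=3)
cv2.imwrite('pics/m7.png',np.vstack([a,b])[:,:])
E
```

```text
5 (np.int64(225), np.int64(282))
35 (np.int64(238), np.int64(283))
65 (np.int64(233), np.int64(290))
95 (np.int64(233), np.int64(290))
125 (np.int64(234), np.int64(294))
155 (np.int64(235), np.int64(290))
185 (np.int64(236), np.int64(307))
215 (np.int64(232), np.int64(301))
245 (np.int64(244), np.int64(278))
275 (np.int64(245), np.int64(277))
305 (np.int64(244), np.int64(278))
335 (np.int64(245), np.int64(277))
side [[289. 184.]
 [367. 183.]]
scene [[252. 210.]
 [233. 252.]]
```

```bash
cd .;
python3 -m inch '[{"angular":[0,0,0],"translation":[0,0,0.025],"fingers":0.005},{"angular":[0,0,0],"translation":[0,0,0.025],"fingers":0.005},{"angular":[0,0,0],"translation":[0,0,0.015],"fingers":0.005},{"angular":[0,0,0],"translation":[0,0,0.006],"fingers":0.005},{"angular":[0,0,0],"translation":[0,0,0.001],"fingers":0.005}]' 60
python3 - <<'E'
from h import *
go(372,-140,0,-147.3)
s=sense();r=RM(s['eef_rot'])
for n in('side','scene'):
    im=get_image(n);cv2.imwrite(f'pics/{n}8.png',im)
    H,S,V=cv2.split(cv2.cvtColor(im,cv2.COLOR_BGR2HSV));k=((H>8)&(H<35)&(S>110)&(V>110)).astype(np.uint8)*255
    print(n,np.round(proj(n,[s['position']+r.apply([x,0,.010]) for x in(-.12,-.115,-.06,0.12)]),1).tolist())
    for c in cv2.findContours(k,0,1)[0]:
        if cv2.contourArea(c)>25: q=cv2.minAreaRect(c.astype(np.float32));print(c.reshape(-1,2).min(0),c.reshape(-1,2).max(0),np.round(cv2.boxPoints(q)).tolist())
E
```

```text
time: 20.08
position: [0.3719, -0.1402, 0.0008]
eef_rot: [-0.0, -0.281, 0.96, 0.0]
force: [-0.2, 0.1, -0.2]
finger_gap: 0.0143
gripper_force: 60.6
delta mm [-0.2  0.1  0.8] yaw -147.3 tilt z [-3.e-04  1.e-04 -1.e+00] turnz -0.0 t 20.07 F [-0.2  0.1 -0.2] gap 0.0143
side [[287.3, 202.2], [288.9, 202.2], [306.1, 202.1], [362.6, 201.9]]
[151 239] [168 255] [[147.0, 249.0], [158.0, 234.0], [169.0, 242.0], [159.0, 257.0]]
[290 192] [322 196] [[290.0, 192.0], [322.0, 192.0], [322.0, 196.0], [290.0, 196.0]]
[332 190] [363 196] [[332.0, 190.0], [363.0, 190.0], [363.0, 196.0], [332.0, 196.0]]
[168 180] [178 191] [[167.0, 180.0], [177.0, 179.0], [179.0, 190.0], [169.0, 191.0]]
[  0 156] [ 13 214] [[0.0, 214.0], [0.0, 156.0], [13.0, 156.0], [13.0, 214.0]]
[307 101] [317 109] [[305.0, 107.0], [314.0, 99.0], [318.0, 103.0], [309.0, 111.0]]
scene [[251.9, 228.5], [251.5, 229.3], [247.7, 238.3], [232.7, 273.6]]
[192 262] [210 282] [[190.0, 266.0], [200.0, 259.0], [212.0, 276.0], [202.0, 283.0]]
[197 256] [379 383] [[196.0, 258.0], [197.0, 255.0], [379.0, 383.0], [378.0, 385.0]]
[144 240] [193 300] [[141.0, 242.0], [159.0, 228.0], [208.0, 288.0], [190.0, 302.0]]
[354 238] [367 252] [[354.0, 238.0], [367.0, 238.0], [367.0, 252.0], [354.0, 252.0]]
[231 238] [245 264] [[229.0, 263.0], [240.0, 237.0], [246.0, 239.0], [235.0, 265.0]]
[353 206] [387 271] [[351.0, 208.0], [382.0, 199.0], [400.0, 262.0], [369.0, 271.0]]
[216 170] [227 177] [[216.0, 170.0], [227.0, 170.0], [227.0, 177.0], [216.0, 177.0]]
[187  83] [218  94] [[187.0, 94.0], [187.0, 83.0], [218.0, 83.0], [218.0, 94.0]]
```

```bash
cd .;
python3 -m inch '[{"angular":[0,0,0],"translation":[-0.005,0,0.0007],"fingers":0.005},{"angular":[0,0,0],"translation":[-0.005,0,0],"fingers":0.005},{"angular":[0,0,0],"translation":[-0.005,0,0],"fingers":0.005},{"angular":[0,0,0],"translation":[-0.008,0,0],"fingers":0.005},{"angular":[0,0,0],"translation":[-0.008,0,0],"fingers":0.005}]' 60
python3 -m inch '[{"angular":[0,0,0],"translation":[-0.008,0,0],"fingers":0.005},{"angular":[0,0,0],"translation":[-0.008,0,0],"fingers":0.005},{"angular":[0,0,0],"translation":[-0.008,0,0],"fingers":0.005},{"angular":[0,0,0],"translation":[-0.008,0,0],"fingers":0.005},{"angular":[0,0,0],"translation":[-0.008,0,0],"fingers":0.005}]' 60
python3 - <<'E'
from h import *
go(372+80*.8415,-140+80*.54,0,-147.3)
f=sense()['force'];print(f@[.8415,.54,0])
E
```

```text
time: 20.8
position: [0.3985, -0.1232, 0.0001]
eef_rot: [-0.0, -0.281, 0.96, -0.0]
force: [-1.8, -0.4, -0.8]
finger_gap: 0.0141
gripper_force: 60.6
time: 21.42
position: [0.4322, -0.1016, 0.0001]
eef_rot: [-0.0, -0.281, 0.96, -0.0]
force: [-0.7, -0.6, -0.9]
finger_gap: 0.0142
gripper_force: 60.6
delta mm [-8.6  0.2  0.1] yaw -147.3 tilt z [-0.e+00 -1.e-04 -1.e+00] turnz -0.0 t 21.43 F [-0.7 -0.6 -0.9] gap 0.0142
-0.8855329527800151
```

```bash
cd .;
python3 -m inch '[{"angular":[0,0,0],"translation":[-0.006,0,0],"fingers":0.005},{"angular":[0,0,0],"translation":[-0.006,0,0],"fingers":0.005},{"angular":[0,0,0],"translation":[-0.006,0,0],"fingers":0.005},{"angular":[0,0,0],"translation":[-0.006,0,0],"fingers":0.005},{"angular":[0,0,0],"translation":[-0.006,0,0],"fingers":0.005}]' 60
python3 -m inch '[{"angular":[0,0,0],"translation":[-0.005,0,0],"fingers":0.005},{"angular":[0,0,0],"translation":[-0.005,0,0],"fingers":0.005},{"angular":[0,0,0],"translation":[-0.005,0,0],"fingers":0.005},{"angular":[0,0,0],"translation":[-0.005,0,0],"fingers":0.005},{"angular":[0,0,0],"translation":[-0.005,0,0],"fingers":0.005}]' 60
python3 - <<'E'
from h import *
go(574-110*.8415,-10.5-110*.54,0,-147.3)
f=sense()['force'];print(f@[.8415,.54,0])
E
```

```text
time: 22.05
position: [0.4573, -0.0855, 0.0001]
eef_rot: [0.0, -0.281, 0.96, -0.0]
force: [-0.4, -1.1, -0.3]
finger_gap: 0.0141
gripper_force: 60.6
time: 22.68
position: [0.4783, -0.072, 0.0001]
eef_rot: [-0.0, -0.281, 0.96, -0.0]
force: [-0.9, -0.8, -0.1]
finger_gap: 0.0142
gripper_force: 60.6
delta mm [-3.8  0.1  0.1] yaw -147.3 tilt z [-0.e+00 -1.e-04 -1.e+00] turnz -0.0 t 22.68 F [-0.9 -0.8 -0.1] gap 0.0142
-1.155245467729079
```

```bash
cd .;
python3 -m inch '[{"angular":[0,0,0],"translation":[-0.002,0,0],"fingers":0.005},{"angular":[0,0,0],"translation":[-0.002,0,0],"fingers":0.005},{"angular":[0,0,0],"translation":[-0.002,0,0],"fingers":0.005},{"angular":[0,0,0],"translation":[-0.002,0,0],"fingers":0.005},{"angular":[0,0,0],"translation":[-0.002,0,0],"fingers":0.005}]' 60 | grep -E 'pos|^force'
python3 -m inch '[{"angular":[0,0,0],"translation":[-0.002,0,0],"fingers":0.005},{"angular":[0,0,0],"translation":[-0.002,0,0],"fingers":0.005},{"angular":[0,0,0],"translation":[-0.002,0,0],"fingers":0.005},{"angular":[0,0,0],"translation":[-0.002,0,0],"fingers":0.005},{"angular":[0,0,0],"translation":[-0.002,0,0],"fingers":0.005}]' 60 | grep -E 'pos|^force'
python3 -m inch '[{"angular":[0,0,0],"translation":[-0.0012,0,0],"fingers":0.005},{"angular":[0,0,0],"translation":[-0.0012,0,0],"fingers":0.005},{"angular":[0,0,0],"translation":[-0.0012,0,0],"fingers":0.005},{"angular":[0,0,0],"translation":[-0.0012,0,0],"fingers":0.005},{"angular":[0,0,0],"translation":[-0.0012,0,0],"fingers":0.005}]' 60 | grep -E 'pos|^force'
python3 - <<'E'
from h import *
go(574-70*.8415,-10.5-70*.54,0,-147.3)
f=sense()['force'];print(f@[.8415,.54,0])
E
```

```text
position: [0.4865, -0.0668, 0.0001]
force: [-1.3, 0.3, 0.4]
position: [0.4931, -0.062, -0.0004]
force: [-5.3, -3.8, 0.9]
position: [0.4974, -0.0591, -0.0005]
force: [-6.4, -4.5, 1.6]
delta mm [-20.7  -0.5  -0.6] yaw -147.4 tilt z [-0.0047 -0.0024 -1.    ] turnz -0.1 t 24.55 F [-6.4 -4.5  1.6] gap 0.0138
-7.842138004393722
```

```bash
cd .;
python3 -m inch '[{"angular":[0,0,0],"translation":[-0.001,0,0],"fingers":0.005},{"angular":[0,0,0],"translation":[-0.001,0,0],"fingers":0.005},{"angular":[0,0,0],"translation":[-0.001,0,0],"fingers":0.005},{"angular":[0,0,0],"translation":[-0.001,0,0],"fingers":0.005},{"angular":[0,0,0],"translation":[-0.001,0,0],"fingers":0.005}]' 60 | grep -E 'pos|^force'
python3 -m inch '[{"angular":[0,0,0],"translation":[-0.001,0,0],"fingers":0.005},{"angular":[0,0,0],"translation":[-0.001,0,0],"fingers":0.005},{"angular":[0,0,0],"translation":[-0.001,0,0],"fingers":0.005},{"angular":[0,0,0],"translation":[-0.001,0,0],"fingers":0.005},{"angular":[0,0,0],"translation":[0,0,0],"fingers":0.005}]' 60 | grep -E 'pos|^force'
python3 - <<'E'
from h import *
go(574-70*.8415,-10.5-70*.54,0,-147.3)
f=sense()['force'];print(f@[.8415,.54,0])
E
```

```text
position: [0.5015, -0.0564, -0.0006]
force: [-6.0, -4.6, 1.8]
position: [0.5048, -0.0543, -0.0006]
force: [-6.6, -4.6, 0.7]
delta mm [-11.9  -0.5  -0.7] yaw -147.4 tilt z [-0.005  -0.0026 -1.    ] turnz -0.1 t 25.8 F [-6.6 -4.6  0.7] gap 0.0142
-7.984673285696732
```

```bash
cd .;
python3 -m inch '[{"angular":[0,0,0],"translation":[-0.001,0,0],"fingers":0.005},{"angular":[0,0,0],"translation":[-0.001,0,0],"fingers":0.005},{"angular":[0,0,0],"translation":[-0.001,0,0],"fingers":0.005},{"angular":[0,0,0],"translation":[-0.001,0,0],"fingers":0.005},{"angular":[0,0,0],"translation":[0,0,0],"fingers":0.005}]' 60 | grep -E 'pos|^force'
python3 - <<'E'
from h import *
go(574-70*.8415,-10.5-70*.54,0,-147.3)
f=sense()['force'];print(f@[.8415,.54,0])
E
```

```text
position: [0.5079, -0.0522, -0.0007]
force: [-6.6, -4.5, 2.6]
delta mm [-8.2 -0.6 -0.7] yaw -147.4 tilt z [-0.0055 -0.0028 -1.    ] turnz -0.1 t 26.43 F [-6.6 -4.5  2.6] gap 0.0136
-8.000631020511308
```

```bash
cd .;
python3 -m inch '[{"angular":[0,0,0],"translation":[-0.001,0,0],"fingers":0.005},{"angular":[0,0,0],"translation":[-0.001,0,0],"fingers":0.005},{"angular":[0,0,0],"translation":[-0.001,0,0],"fingers":0.005},{"angular":[0,0,0],"translation":[0,0,0],"fingers":0.005},{"angular":[0,0,0],"translation":[0,0,0],"fingers":0.005}]' 60 | grep -E 'pos|^force'
python3 - <<'E'
from h import *
go(574-70*.8415,-10.5-70*.54,0,-147.3)
f=sense()['force'];print(f@[.8415,.54,0])
E
```

```text
position: [0.5102, -0.0507, -0.0007]
force: [-6.7, -5.2, 2.8]
delta mm [-5.4 -0.7 -0.7] yaw -147.4 tilt z [-0.0058 -0.0029 -1.    ] turnz -0.1 t 27.05 F [-6.7 -5.2  2.8] gap 0.0143
-8.454090615791031
```

```bash
cd .;
python3 -m inch '[{"angular":[0,0,0],"translation":[-0.001,0,0],"fingers":0.005},{"angular":[0,0,0],"translation":[-0.001,0,0],"fingers":0.005},{"angular":[0,0,0],"translation":[0,0,0],"fingers":0.005},{"angular":[0,0,0],"translation":[0,0,0],"fingers":0.005},{"angular":[0,0,0],"translation":[0,0,0],"fingers":0.005}]' 60 | grep -E 'pos|^force'
python3 - <<'E'
from h import *
go(574-70*.8415,-10.5-70*.54,0,-147.3)
f=sense()['force'];print(f@[.8415,.54,0])
E
```

```text
position: [0.5118, -0.0496, -0.0007]
force: [-6.8, -5.3, 2.1]
delta mm [-3.5 -0.6 -0.7] yaw -147.4 tilt z [-0.0059 -0.003  -1.    ] turnz -0.1 t 27.68 F [-6.8 -5.3  2.1] gap 0.0143
-8.595325570105706
```

```bash
cd .;
python3 -m inch '[{"angular":[0,0,0],"translation":[-0.001,0,0],"fingers":0.005},{"angular":[0,0,0],"translation":[-0.001,0,0],"fingers":0.005},{"angular":[0,0,0],"translation":[0,0,0],"fingers":0.005},{"angular":[0,0,0],"translation":[0,0,0],"fingers":0.005},{"angular":[0,0,0],"translation":[0,0,0],"fingers":0.005}]' 60 | grep -E 'pos|^force'
python3 - <<'E'
from h import *
go(574-70*.8415,-10.5-70*.54,0,-147.3)
f=sense()['force'];print(f@[.8415,.54,0])
E
```

```text
position: [0.5134, -0.0486, -0.0007]
force: [-7.2, -5.0, 1.8]
delta mm [-1.6 -0.7 -0.7] yaw -147.4 tilt z [-0.0061 -0.0031 -1.    ] turnz -0.1 t 28.3 F [-7.2 -5.   1.8] gap 0.014
-8.777667187365381
```

```bash
cd .;
python3 -m inch '[{"angular":[0,0,0],"translation":[-0.001,0,0],"fingers":0.005},{"angular":[0,0,0],"translation":[-0.001,0,0],"fingers":0.005},{"angular":[0,0,0],"translation":[0,0,0],"fingers":0.005},{"angular":[0,0,0],"translation":[0,0,0],"fingers":0.005},{"angular":[0,0,0],"translation":[0,0,0],"fingers":0.005}]' 60 | grep -E 'pos|^force'
python3 - <<'E'
from h import *
go(574-70*.8415,-10.5-70*.54,0,-147.3)
f=sense()['force'];print(f@[.8415,.54,0])
E
```

```text
position: [0.5153, -0.0474, -0.0007]
force: [-7.5, -4.5, 1.1]
delta mm [ 0.6 -0.6 -0.7] yaw -147.4 tilt z [-0.0057 -0.0029 -1.    ] turnz -0.1 t 28.93 F [-7.5 -4.5  1.1] gap 0.014
-8.746004857320425
```

```bash
cd .;
python3 -m inch '[{"angular":[0,0,0],"translation":[-0.001,0,0],"fingers":0.005},{"angular":[0,0,0],"translation":[-0.001,0,0],"fingers":0.005},{"angular":[0,0,0],"translation":[0,0,0],"fingers":0.005},{"angular":[0,0,0],"translation":[0,0,0],"fingers":0.005},{"angular":[0,0,0],"translation":[0,0,0],"fingers":0.005}]' 60 | grep -E 'pos|^force'
python3 - <<'E'
from h import *
go(574-70*.8415,-10.5-70*.54,0,-147.3)
f=sense()['force'];print(f@[.8415,.54,0])
E
```

```text
position: [0.5157, -0.0469, -0.001]
force: [-8.9, -7.4, 2.5]
delta mm [ 1.3 -0.9 -1. ] yaw -147.4 tilt z [-0.008  -0.0041 -1.    ] turnz -0.1 t 29.55 F [-8.9 -7.4  2.5] gap 0.0142
-11.423942637184261
```

```bash
cd .;
python3 -m inch '[{"angular":[0,0,0],"translation":[-0.001,0,0],"fingers":0.005},{"angular":[0,0,0],"translation":[-0.0005,0,0],"fingers":0.005},{"angular":[0,0,0],"translation":[0,0,0],"fingers":0.005},{"angular":[0,0,0],"translation":[0,0,0],"fingers":0.005},{"angular":[0,0,0],"translation":[0,0,0],"fingers":0.005}]' 60 | grep -E 'pos|^force'
python3 - <<'E'
from h import *
go(574-70*.8415,-10.5-70*.54,0,-147.3)
f=sense()['force'];print(f@[.8415,.54,0])
E
```

```text
position: [0.5155, -0.0467, -0.0013]
force: [-11.1, -8.9, 3.3]
delta mm [ 1.2 -1.1 -1.3] yaw -147.5 tilt z [-0.0106 -0.0056 -0.9999] turnz -0.2 t 30.18 F [-11.1  -8.9   3.3] gap 0.014
-14.14596212175004
```

Solid stop felt (14 N, no further travel). I'll draw back slowly and check the force vanishes, which it should if the catch has dropped.

```bash
cd .;
python3 -m inch '[{"angular":[0,0,0],"translation":[0.002,0,0],"fingers":0.005},{"angular":[0,0,0],"translation":[0.002,0,0],"fingers":0.005},{"angular":[0,0,0],"translation":[0.002,0,0],"fingers":0.005},{"angular":[0,0,0],"translation":[0.002,0,0],"fingers":0.005},{"angular":[0,0,0],"translation":[0,0,0],"fingers":0.005}]' 60 | grep -E 'pos|^force'
python3 -m inch '[{"angular":[0,0,0],"translation":[0.002,0,0],"fingers":0.005},{"angular":[0,0,0],"translation":[0.001,0,0],"fingers":0.005},{"angular":[0,0,0],"translation":[0,0,0],"fingers":0.005},{"angular":[0,0,0],"translation":[0,0,0],"fingers":0.005},{"angular":[0,0,0],"translation":[0,0,0],"fingers":0.005}]' 60 | grep -E 'pos|^force'
python3 - <<'E'
from h import *
go(574-70*.8415,-10.5-70*.54,0,-147.3)
f=sense()['force'];print(f@[.8415,.54,0])
E
```

```text
position: [0.514, -0.0488, -0.0001]
force: [-5.1, -3.0, 0.7]
position: [0.5123, -0.0502, 0.0001]
force: [-0.5, 0.3, -0.8]
delta mm [-3.4  0.1  0.1] yaw -147.3 tilt z [ 3.e-04  1.e-04 -1.e+00] turnz -0.0 t 31.43 F [-0.5  0.3 -0.8] gap 0.0138
-0.27154918488510604
```

Caught: the force is zero after about 3.5 mm of retreat. I'll draw the stick out and take it back to its free spot on the bench.

```bash
cd .;
python3 -m inch '[{"angular":[0,0,0],"translation":[0.01,0,0],"fingers":0.005},{"angular":[0,0,0],"translation":[0.02,0,0],"fingers":0.005},{"angular":[0,0,0],"translation":[0.02,0,0],"fingers":0.005},{"angular":[0,0,0],"translation":[0.02,0,0],"fingers":0.005},{"angular":[0,0,0],"translation":[0.02,0,0],"fingers":0.005}]' 60 | grep -E 'pos|^force'
python3 -m inch '[{"angular":[0,0,0],"translation":[0.02,0,0],"fingers":0.005},{"angular":[0,0,0],"translation":[0.02,0,0],"fingers":0.005},{"angular":[0,0,0],"translation":[0.02,0,0],"fingers":0.005},{"angular":[0,0,0],"translation":[0.02,0,-0.01],"fingers":0.005},{"angular":[0,0,0],"translation":[0,0,-0.03],"fingers":0.005}]' 60 | grep -E 'pos|^force'
python3 -m inch '[{"angular":[0,0,0],"translation":[0,0,-0.02],"fingers":0.005},{"angular":[0,0,0],"translation":[-0.0095,-0.0385,0],"fingers":0.005},{"angular":[0,0,0],"translation":[-0.0095,-0.0385,0],"fingers":0.005},{"angular":[0,0,0],"translation":[-0.0095,-0.0385,0],"fingers":0.005},{"angular":[0,0,0],"translation":[-0.0095,-0.0385,0],"fingers":0.005}]' 60 | grep -E 'pos|^force'
python3 - <<'E'
from h import *
go(487,-249,-17,-142)
E
```

```text
position: [0.4352, -0.0994, 0.0001]
force: [-0.1, -0.0, -0.2]
position: [0.3655, -0.1417, 0.0392]
force: [-0.3, 0.8, 0.0]
position: [0.4843, -0.2525, 0.06]
force: [-0.1, 0.2, -0.2]
delta mm [-4.2  1.5 77. ] yaw -147.3 tilt z [-1.e-04 -0.e+00 -1.e+00] turnz -5.3 t 33.3 F [-0.1  0.2 -0.2] gap 0.0139
```

```bash
cd .;
python3 -m inch '[{"angular":[0,0,-5.3],"translation":[-0.004,0.0015,0.02],"fingers":0.005},{"angular":[0,0,0],"translation":[0,0,0.025],"fingers":0.005},{"angular":[0,0,0],"translation":[0,0,0.02],"fingers":0.005},{"angular":[0,0,0],"translation":[0,0,0.008],"fingers":0.005},{"angular":[0,0,0],"translation":[0,0,0.002],"fingers":0.005}]' 60 | grep -E 'pos|^force'
python3 -m inch '[{"angular":[0,0,0],"translation":[0,0,0.001],"fingers":0.005},{"angular":[0,0,0],"translation":[0,0,0.0005],"fingers":0.005},{"angular":[0,0,0],"translation":[0,0,0.0005],"fingers":0.005},{"angular":[0,0,0],"translation":[0,0,0],"fingers":0.005},{"angular":[0,0,0],"translation":[0,0,0],"fingers":0.005}]' 60 | grep -E 'pos|^force'
```

```text
position: [0.4862, -0.2479, -0.0151]
force: [0.2, 0.4, -0.6]
position: [0.4868, -0.2478, -0.0168]
force: [0.4, 0.4, -1.1]
```

```bash
cd .;
python3 -m inch '[{"angular":[0,0,0],"translation":[0,0,0.0004],"fingers":0.005},{"angular":[0,0,0],"translation":[0,0,0],"fingers":0.005},{"angular":[0,0,0],"translation":[0,0,0],"fingers":0.03},{"angular":[0,0,0],"translation":[0,0,0],"fingers":0.03},{"angular":[0,0,0],"translation":[0,0,0],"fingers":0.03}]'
python3 -m inch '[{"angular":[0,0,0],"translation":[0,0,-0.02],"fingers":0.03},{"angular":[0,0,0],"translation":[0,0,-0.05],"fingers":0.04},{"angular":[0,0,0],"translation":[0,0,-0.05],"fingers":0.04},{"angular":[0,0,0],"translation":[0.03,-0.03,-0.03],"fingers":0.04},{"angular":[0,0,0],"translation":[0.04,-0.04,0],"fingers":0.04}]'
python3 - <<'E'
from h import *
a=get_image('side')[140:240,180:380];b=get_image('scene')[150:300,170:330]
v=np.zeros((590,800,3),np.uint8);v[:300,:600]=cv2.resize(a,(600,300),interpolation=2);v[305:590,:304]=cv2.resize(b,(304,285))
w=get_image('wrist');v[305:590,310:690]=cv2.resize(w,(380,285))
cv2.imwrite('pics/end.png',v)
E
```

```text
time: 35.17
position: [0.4867, -0.2478, -0.0174]
eef_rot: [-0.0, -0.325, 0.946, 0.0]
force: [-1.1, 0.6, -0.1]
finger_gap: 0.03
gripper_force: 0.0
time: 35.8
position: [0.4768, -0.3477, 0.1365]
eef_rot: [0.002, -0.327, 0.945, -0.003]
force: [0.6, -0.6, -0.0]
finger_gap: 0.0402
gripper_force: 0.0
```

View pics/end.png

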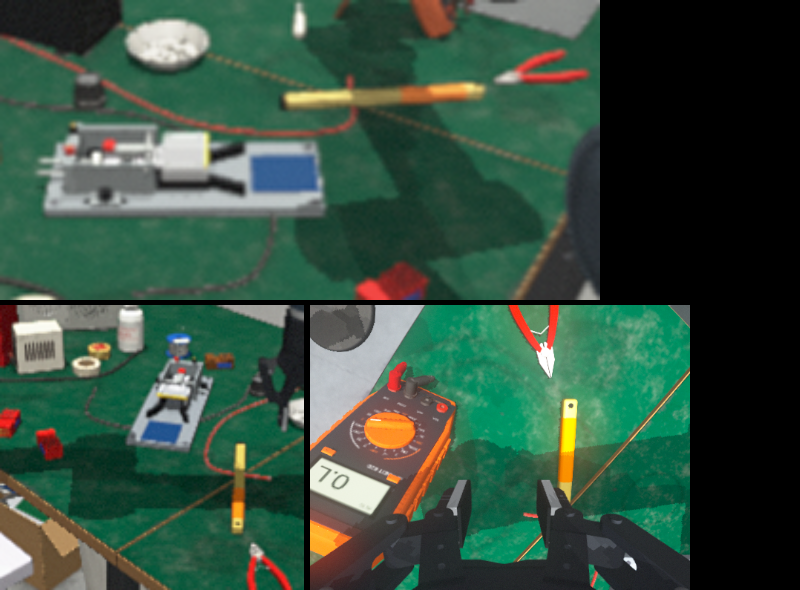

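The final view shows an empty deck, with the module under the guard and contact head and the contact pins pushed out the back at (48,165). The stick lies flat on the bench at (385,95) and the gripper is clear.

```bash
python3 -c "
from bench import hand_in
print(hand_in())"
```

```text
the job is handed in; nothing more can be done
None
```

The job is handed in at about 36 s: the module went in until the push reached the solid stop (14 N) and held when the stick was drawn back, so the catch is in by feel, and the stick lies flat on the bench with the gripper clear.

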